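Empty the round blanks from the drop-bottom hopper and bolt it shut

TASK

Two small plywood hoppers with trap-door bottoms stand on the painting table. Take the one loaded with the two round scalloped blanks: swing its lever over so that the trap-door drops and both blanks fall into the tray below, swing the lever back until the door is shut, then slide the hopper's bolt fully home so that it bars the lever. Leave the other hopper, with the square tiles, shut.

Things in the scene. Friction and masses are not known exactly. Their poses are not given: they have to be found in the camera images.
- hopper: Fixed plywood hopper with the round blanks (its twin, 0.3 m to the side, holds square tiles). Origin: on the table under its centre; x points away from the robot, y to its left. In its frame, mm: box inside x, y +-40, rim z 175, outer sides x +-46, y +-48; floor = trap-door at z 120, hinged along y at x -42, z 120. Tray below: x -44 to 127, y +-40, floor z 9, lip z 50.
- lever_knob (a point): Centre of the black 28 mm ball on the steel lever (10 mm rod) outside the hopper's +y side. Rigid with the trap-door, it swings in hopper plane y = 75 mm, 110 mm from the hinge line (x -42, z 120). Shut: at hopper (-105, 75, 210) mm, leaning to the robot; fully open: about (22, 75, 210), leaning away; highest z 230.
- trapdoor (a joint): Angle of trap-door and lever: 0 = shut (lever leans to the robot), 1.22 rad = fully open (lever leans away). The hinge is stiff (about 2 N at the knob) and stays wherever it is left. The blanks slide out past about 0.7 rad; open it fully.
- bolt_knob (a point): Centre of the upright black knob, 18 mm across, 30 mm high (z 185 to 215 mm), of the steel slide bolt on the ledge on the hopper's robot side. In the hopper frame x = -55, z = 200 mm; y = -20 drawn back, +15 home. Home, its rod bars the lever from opening; it goes in only if the lever is within about 0.1 rad of shut.
- bolt (a joint): Travel of the bolt in m, towards hopper +y (towards the lever): 0 = drawn back, 0.035 = fully home. Starts drawn back (0 to 6 mm). Friction about 1.5 N; it stays where it is left.
- disc1: Lower round blank in the hopper: white scalloped disc, 52 mm across, 18 mm thick, about 28 to 56 g. Origin: centre of its underside.
- disc2: Upper round blank, the same, stacked on the lower one.
- trapdoor_b (a joint): The trap-door angle of the other hopper, the twin in every measure, which holds two square tiles (46 mm). 0 = shut; it must stay shut.
Not all that is in view belongs to the job. Leave any blue or purple look-alike of the disc2 alone.

How it is judged:
By the outcome, as a careful person would: the job done as asked, in the order asked, and still so for the second after the job is handed in, with the robot touching nothing.
It also fails if it takes over 48 s, if anything falls off the work surface, if the arm or the gripper's body presses on something with over 40 N, if the wrist force passes 120 N, or if a joint passes its speed limit or range.

ROBOT

A 6-joint arm with a two-finger parallel gripper is mounted at the origin on the work surface. World frame = base frame: x ahead of the robot, y to its left, z up, the work surface at z = 0. Lengths are in m, angles in rad, forces in N, time in s.
With the tool pointing down it reaches from about 0.35 to 0.775 m from the base axis. Payload 7.3 kg.
Tool frame: the origin (TCP) lies at the very end of the fingers, on their centre line; the grasp point (between the pads) lies 19 mm behind it; x points along the fingers, y is the direction in which the jaws open and shut, and the axes are right-handed (so a half turn about x gives the same grasp; the last joint's range is limited). The gripper opens to 92 mm and grips with 3 to 60 N. Pads are 19 mm wide; open, the fingers measure 130 mm over their backs; the gripper's body (75 mm by 190 mm) begins 47 mm behind the grasp point.
Start: joints at [1.048, 0.342, 1.524, -0, 1.275, -0.146], TCP at [0.193, 0.488, 0.227] pointing down, gripper open.
Joint ranges: [-2.53, 2.53], [-0.77, 2.02], [0.04, 2.7], [-1, 4.14], [0.28, 2.66], [-3.11, 3.11]. Speed limits (rad/s): [2.57, 2.57, 3.14, 3.14, 3.14, 3.14].

INTERFACE

Orientations are given as [roll, pitch, yaw] about the fixed x, y, z axes, in that order (R = Rz(yaw) Ry(pitch) Rx(roll)).
In Python, from cell import robot gives the robot as it stands.
- The arm moves only by the tool play_rows, never from a script. Its argument "moves" is a list that holds one entry, the list of rows, each a list of 5 numbers: the shift along the tool's x, y, z in m, then the turn about the tool's x in degrees, then the opening, from -1 (shut) to 1 (fully open), so that 0 is half open. A call has exactly 10 rows; each row shifts and turns the pose as measured when the row begins, along the tool's axes as they then stand; what a row does not reach is not made up. A row lasts 1/10 s, in which the tool goes at most 50 mm and 8.59 degrees, less where a joint would pass 70% of its speed; a pose out of reach is approached as far as the arm can. A call with a gripper value outside its range is refused whole. The fingers move at their own pace and stop on an object; "grip_force" is the grip in N (left out, the last holds). Time passes only in rows, so rows that do not move let the fingers close, or fill a call up. It gives the time, the measured TCP pose, the force and the opening at its end, in the units of the state.
- robot.observe(): the state, without advancing time (a new reading comes with each control period).
- robot.read_camera(name): name is "scene" or "top" or "wrist"; returns the picture (400x640x3 uint8, red, green, blue); there is no depth.
- robot.get_calibration(name): a dict with "mtx" (3x3 intrinsics, pixels), "view" (4x4, takes a point from world to camera coordinates). Camera axes: x right, y up, looking along -z (the intrinsics and any distortion apply to the point x, -y, -z); pixel columns grow to the right and rows downward; lengths in m; the calibration is good to about 2 mm. The wrist camera is an equidistant fisheye: a pixel r from the principal point sees the ray r / f radians off the axis. A picture is of the moment at which its call begins: read the wrist's pose just before it. get_calibration takes no time and is no camera call; for the wrist camera it gives the pose at the moment of the call.
- robot.hand_in(): hands the job in, once; it reports no verdict.
Trained networks look in the newest picture that a camera, given by its name, has taken for a name from the list of things; names that differ only in an ending like _2 or _b are one class to them, and where a whole thing is asked for, a point or a joint stands for the part that bears it (a point fixed in the world has none). Each returns a list of dicts, best first, with "score" (0 to 1); they miss things now and then, are a little off and sometimes report something else, mostly with a low value. They report only what shows in the picture. A call takes as long as a camera call. They do not tell look-alikes from the thing itself.
- robot.spot_in(camera, label): "point" ([column, row] in pixels, amid what is visible of it).
The state is a dict: "time": time; "qpos": joint angles; "qvel": joint speeds; "joint_efforts": joint torques, N m; "tool_pos": TCP position; "tool_rot": TCP orientation; "contact_force": force on the tool from outside, world axes, zero at the start; "torque": the same for the moment, N m; "opening": finger opening in m.
Only numpy, scipy, OpenCV 4.12 (cv2) and the standard library are available. Lean on these libraries where they do the work, as an engineer would, in place of code of your own. Each camera call takes 0.05 s, during which the arm holds its last target.

## Working session

There is one attempt and no reset: what is moved stays moved. The work goes in short steps, Python scripts to look and compute and a tool call to move; the robot and the scene stay as the last step left them, time stands still between calls to the robot, and variables do not carry over. Pictures are saved under pics/ and viewed, and the job is handed in when it is done.

Besides the shell and the picture viewer there is one more tool, called after "Request:" as a command line: name --argument value ..., lists and objects as JSON in quotes. play_rows: Moves the arm, as the interface text tells. Its arguments: {"type":"object","properties":{"moves":{"type":"array"},"grip_force":{"type":"number"}},"required":["moves"]}

```bash
ls; mkdir -p pics; python3 - <<'E'
from cell import robot
import cv2
s=robot.observe(); print(s)
for n in ("scene","top"):
    im=robot.read_camera(n); cv2.imwrite(f"pics/{n}0.png",im[:,:,::-1])
    for l in ("hopper","lever_knob","bolt_knob","disc1"):
        print(n,l,[(round(d["score"],2),[round(float(v)) for v in d["point"]]) for d in robot.spot_in(n,l)])
    c=robot.get_calibration(n);print(c)
E
```

```text
pics
{'time': 0.0, 'qpos': array([ 1.04803553e+00,  3.42680880e-01,  1.52502604e+00,  2.35326553e-05,
        1.27545988e+00, -1.46022022e-01]), 'qvel': array([ 6.62942230e-04,  1.46352317e-03, -3.89268248e-05, -1.59063931e-04,
        4.79454448e-04,  1.12819258e-03]), 'joint_efforts': array([ 1.11360721e-03, -4.31242275e+01, -2.44226611e+01,  7.17166322e-02,
        5.59272291e-02, -1.44762357e-04]), 'tool_pos': array([0.19290846, 0.4878113 , 0.22606356]), 'tool_rot': array([-1.73111272,  1.56922202, -2.10785836]), 'contact_force': array([ 0.54844348, -0.82692425, -0.09430445]), 'torque': array([0.02276996, 0.00679859, 0.02814345]), 'opening': 0.0920692668590227}
scene hopper [(0.76, [367, 275])]
scene lever_knob [(0.94, [438, 232])]
scene bolt_knob [(0.56, [395, 210])]
scene disc1 [(0.87, [419, 354]), (0.86, [380, 248]), (0.68, [304, 282]), (0.56, [334, 240]), (0.51, [292, 159])]
{'mtx': array([[417.6015224 ,   0.        , 322.54737526],
       [  0.        , 417.6015224 , 198.35171381],
       [  0.        ,   0.        ,   1.        ]]), 'view': array([[-0.52210096,  0.85270728,
[... 163 characters left out ...]
      ,  0.        ,  0.        ,  1.        ]])}
top hopper [(0.74, [407, 199]), (0.58, [266, 175])]
top lever_knob [(0.78, [244, 197])]
top bolt_knob [(0.91, [257, 215])]
top disc1 [(0.96, [270, 260]), (0.86, [326, 167]), (0.72, [212, 159]), (0.68, [323, 221]), (0.61, [258, 186])]
{'mtx': array([[464.79590448,   0.        , 316.79246819],
       [  0.        , 464.79590448, 199.40552233],
       [  0.        ,   0.        ,   1.        ]]), 'view': array([[ 0.00447202, -0.99996295, -0.00735462,  0.02599782],
       [ 0.99384519,  0.00363033,  0.11071839, -0.59029196],
       [-0.11068759, -0.00780449,  0.99382461, -0.94092859],
       [ 0.        ,  0.        ,  0.        ,  1.        ]])}
```

View pics/scene0.png

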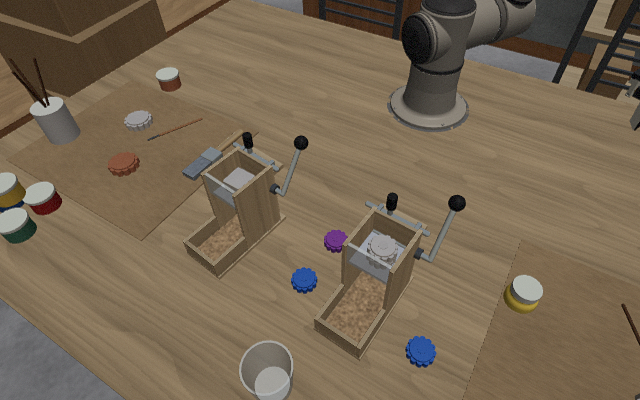

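View pics/top0.png

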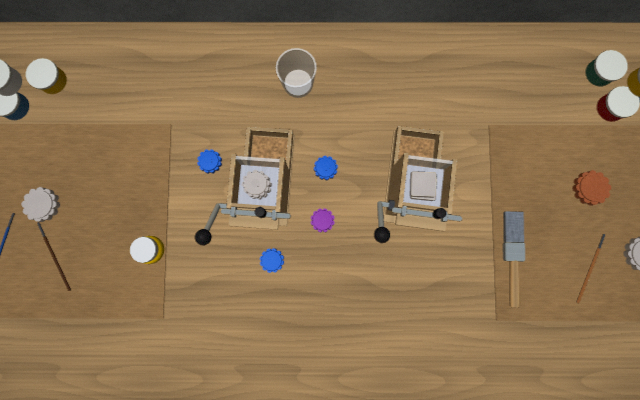

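Candidates: the hopper at top (257,185) / scene (380,248) holds the white scalloped disc. The twin at top (423,185) / scene (238,180) holds the square tile. Its lever knob is at top (203,237) and the twin's at (382,235). I'll check this in close crops.

```bash
python3 - <<'E'
import cv2
t=cv2.imread("pics/top0.png"); s=cv2.imread("pics/scene0.png")
c=t[120:250,180:300]; cv2.imwrite("pics/top_crop.png",cv2.resize(c,None,fx=4.5,fy=4.5,interpolation=cv2.INTER_CUBIC))
c=s[180:360,305:475]; cv2.imwrite("pics/scene_crop.png",cv2.resize(c,None,fx=3.3,fy=3.3,interpolation=cv2.INTER_CUBIC))
E
```

```text
(no output)
```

View pics/top_crop.png

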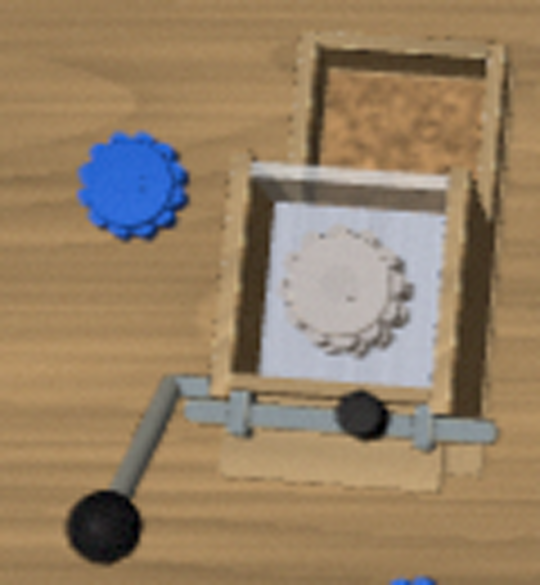

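View pics/scene_crop.png

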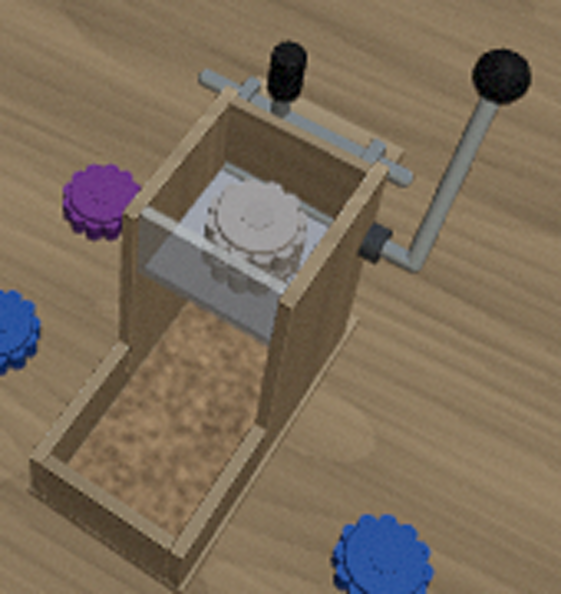

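Both crops show the same hopper, holding two stacked white round scalloped discs. Its lever knob is at top crop (104,526) / scene crop (502,76), leaning to the robot, and its bolt knob at (362,415) / (287,70). The blue and purple discs lie on the table beside it. Next I fit the hopper pose.

```bash
cat > h.py <<'E'
import numpy as np, cv2
from scipy.optimize import least_squares
def proj(c,P):
    P=np.atleast_2d(P); V=c["view"]; q=P@V[:3,:3].T+V[:3,3]; K=c["mtx"]
    return np.c_[K[0,0]*q[:,0]/-q[:,2]+K[0,2], K[1,1]*-q[:,1]/-q[:,2]+K[1,2]]
def T(p,P):
    c,s=np.cos(p[2]),np.sin(p[2]); P=np.atleast_2d(P)
    return np.c_[p[0]+c*P[:,0]-s*P[:,1], p[1]+s*P[:,0]+c*P[:,1], P[:,2]]
HP=None
E
python3 - <<'E'
from cell import robot
from h import *
ct,cs=robot.get_calibration("top"),robot.get_calibration("scene")
def U(pts,sc,ox,oy): return (np.array(pts,float)+.5)/sc-.5+[ox,oy]
top=[((-105,75,210),(104,526)),(('b',0,215),(362,413)),((127,40,50),(320,50)),((127,-40,50),(487,61)),((-46,48,175),(213,392)),((-46,-48,175),(452,412))]
sce=[((-105,75,210),(502,76)),(('b',0,200),(288,72)),((127,40,50),(177,538)),((127,-40,50),(46,458)),((-40,40,175),(366,180)),((-40,-40,175),(232,103))]
def mk(l,b): return np.array([(-55,b*1000,p[2]) if p[0]=='b' else p for p,_ in l])/1000
ut=U([u for _,u in top],4.5,180,120); us=U([u for _,u in sce],3.3,305,180)
def r(p): return np.r_[(proj(ct,T(p,mk(top,p[3])))-ut).ravel(),(proj(cs,T(p,mk(sce,p[3])))-us).ravel()]
o=least_squares(r,[.6,.1,0,-.02],loss="soft_l1")
print(o.x,np.degrees(o.x[2])); print(r(o.x).reshape(-1,2).round(1))
np.save("hp.npy",o.x)
for n,P in (("knob",(-105,75,210)),("hinge",(-42,75,120)),("open",(22,75,210)),("bolt",(-55,o.x[3]*1000,200)),("bolthome",(-55,15,200))):
    w=T(o.x,np.array(P)/1000); print(n,w.round(4),np.hypot(*w[0,:2]).round(3))
from scipy.spatial.transform import Rotation as R
s=robot.observe(); print(R.from_euler("xyz",s["tool_rot"]).as_matrix().round(3),s["tool_pos"])
E
```

```text
[ 0.60441876  0.13746004 -0.0735173  -0.01779298] -4.212230871457473
[[ 0.4  0.6]
 [-0.3  0.5]
 [-0.3 -0.7]
 [ 0.6 -0.3]
 [-0.5 -0.8]
 [-0.1 -1.1]
 [ 0.1  0.5]
 [-0.4  0.1]
 [-0.1  0.1]
 [ 0.9 -1.6]
 [ 0.4 -2. ]
 [-0.5 -0.1]]
knob [[0.5052 0.22   0.21  ]] 0.551
hinge [[0.568  0.2153 0.12  ]] 0.607
open [[0.6319 0.2106 0.21  ]] 0.666
bolt [[0.5483 0.1238 0.2   ]] 0.562
bolthome [[0.5507 0.1565 0.2   ]] 0.572
[[ 0.     0.368  0.93 ]
 [ 0.     0.93  -0.368]
 [-1.     0.     0.   ]] [0.19314881 0.48816692 0.22671521]
```

Request:
play_rows --moves '[[[-0.01,0,0,7.3,1],[-0.01,0,0,7.3,1],[-0.01,0,0,7.3,1],[-0.01,0,0,7.3,1],[-0.01,0,0,7.3,1],[-0.01,0,0,7.3,1],[-0.01,0,0,7.3,1],[-0.01,0,0,7.3,1],[0,0,0,7.3,1],[0,0,0,7,1]]]'

```text
time: 1.5
tool_pos: [0.1929, 0.4878, 0.3098]
tool_rot: [-0.434, 1.57, -2.13]
contact_force: [-0.0, 0.4, 0.1]
opening: 0.0917
```

```bash
cat >> h.py <<'E'
from scipy.spatial.transform import Rotation as R
def st(robot,target=None):
    p=np.load("hp.npy"); s=robot.observe(); M=R.from_euler("xyz",s["tool_rot"]).as_matrix()
    c,sn=np.cos(p[2]),np.sin(p[2]); d=s["tool_pos"]-[p[0],p[1],0]
    h=np.array([c*d[0]+sn*d[1],-sn*d[0]+c*d[1],d[2]])
    print("t",round(s["time"],2),"hopper-frame mm",(h*1000).round(1),"jaw yaw err deg",round(np.degrees(np.arctan2(M[1,1],M[0,1])-p[2]),2),"tool x",M[:,0].round(3),"F",s["contact_force"].round(1),"open",round(s["opening"]*1000,1),"q",s["qpos"].round(2))
    if target is not None:
        w=T(p,np.array(target)/1000)[0]; print("need tool mm",(M.T@(w-s["tool_pos"])*1000).round(1))
E
python3 - <<'E'
from cell import robot
from h import *
st(robot,(-105,75,290))
E
```

```text
t 1.5 hopper-frame mm [-436.1  319.2  309.8] jaw yaw err deg -2.96 tool x [-0.001 -0.001 -1.   ] F [-0.   0.4  0.1] open 91.7 q [1.05 0.29 1.37 0.   1.48 1.17]
need tool mm [ 19.9 343.3 226.7]
```

Request:
play_rows --moves '[[[0,0.038,0.025,-3,0.2],[0,0.038,0.025,0,0.2],[0,0.038,0.025,0,0.2],[0,0.038,0.025,0,0.2],[0,0.038,0.025,0,0.2],[0,0.038,0.025,0,0.2],[0,0.038,0.025,0,0.2],[0,0.038,0.025,0,0.2],[0,0.038,0.025,0,0.2],[0,0,0,0,0.2]]]'

```text
time: 2.5
tool_pos: [0.5262, 0.2267, 0.3093]
tool_rot: [2.57, 1.569, 0.926]
contact_force: [0.0, -0.4, -1.1]
opening: 0.055
```

```bash
python3 - <<'E'
from cell import robot
from h import *
st(robot,(-105,75,290))
c=robot.get_calibration("wrist")
im=robot.read_camera("wrist"); cv2.imwrite("pics/w1.png",im[:,:,::-1])
def fish(c,P):
    P=np.atleast_2d(P); V=c["view"]; q=(P@V[:3,:3].T+V[:3,3])*[1,-1,-1]
    r=np.hypot(q[:,0],q[:,1]); th=np.arctan2(r,q[:,2]); K=c["mtx"]
    return np.c_[K[0,0]*th*q[:,0]/r+K[0,2],K[1,1]*th*q[:,1]/r+K[1,2]]
p=np.load("hp.npy")
for l in ("lever_knob","bolt_knob","disc1"):
    print(l,[(round(d["score"],2),np.round(d["point"])) for d in robot.spot_in("wrist",l)])
print(fish(c,T(p,np.array([(-105,75,210),(-55,p[3]*1000,200),(0,0,156)])/1000)))
E
```

```text
t 2.5 hopper-frame mm [-84.6  83.3 309.3] jaw yaw err deg 0.04 tool x [ 0.001  0.001 -1.   ] F [ 0.  -0.4 -1.1] open 55.0 q [0.27 0.39 1.23 0.   1.52 0.35]
need tool mm [ 19.3 -20.5   8.3]
lever_knob [(0.91, array([310., 205.]))]
bolt_knob [(0.94, array([346., 284.])), (0.57, array([365., 212.]))]
disc1 [(0.92, array([282., 234.])), (0.86, array([416., 133.])), (0.45, array([332., 296.]))]
[[293.15494916 206.78151556]
 [346.17218983 292.06316761]
 [391.57991581 256.64830256]]
```

View pics/w1.png

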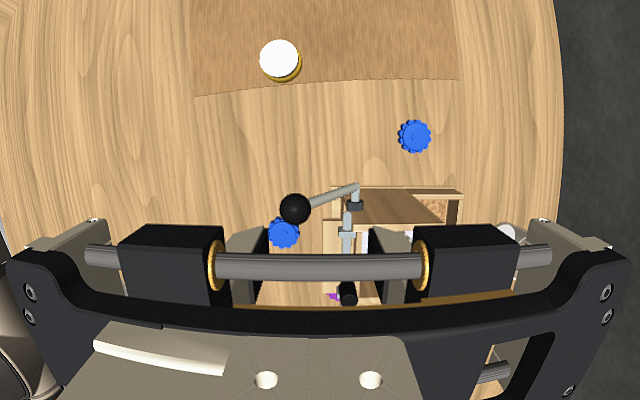

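The wrist view shows the lever knob at (295,209) against a predicted (293,207), and the bolt knob at (348,292) against (346,292). The pose fit holds. Next I lower the open jaws around the ball.

Request:
play_rows --moves '[[[0,-0.01,0.004,0,0.2],[0,-0.0105,0.004,0,0.2],[0.02,0,0,0,0.2],[0.02,0,0,0,0.2],[0.02,0,0,0,0.2],[0.02,0,0,0,0.2],[0.015,0,0,0,0.2],[0.01,0,0,0,0.2],[0,0,0,0,0],[0,0,0,0,-0.1]]]'

```text
time: 3.7
tool_pos: [0.4919, 0.2388, 0.2083]
tool_rot: [2.226, 1.554, 0.612]
contact_force: [9.5, 2.1, -2.0]
opening: 0.0441
```

```bash
python3 - <<'E'
from cell import robot
from h import *
st(robot,(-105,75,200))
im=robot.read_camera("wrist"); cv2.imwrite("pics/w2.png",im[:,:,::-1])
im=robot.read_camera("scene"); cv2.imwrite("pics/s2.png",cv2.resize(im[140:360,290:510,::-1],None,fx=2.7,fy=2.7))
E
```

```text
t 3.7 hopper-frame mm [-119.6   92.8  208.3] jaw yaw err deg 1.73 tool x [ 0.014  0.01  -1.   ] F [ 9.5  2.1 -2. ] open 44.1 q [0.31 0.39 1.51 0.01 1.23 0.35]
need tool mm [ 8.3 14.  18.3]
```

View pics/w2.png

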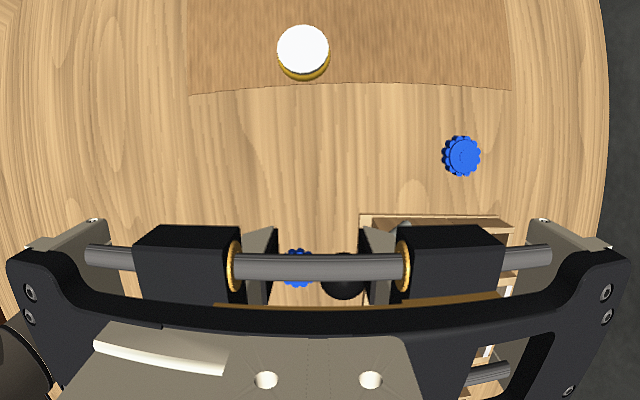

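View pics/s2.png

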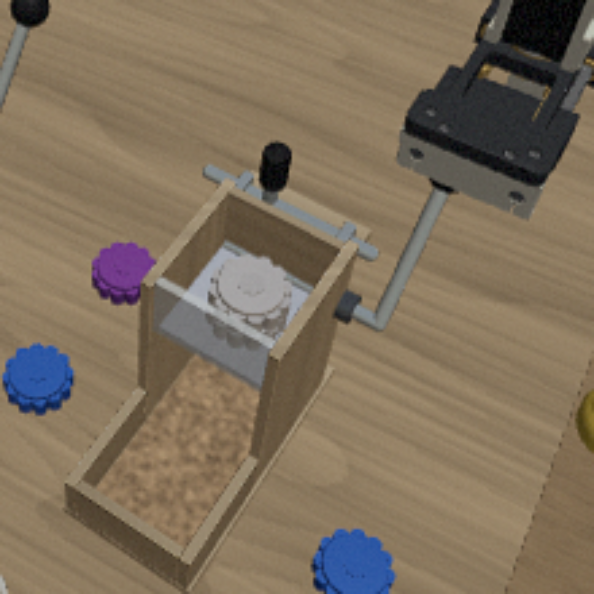

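The +x finger brushed the ball at 9.5 N against the shut stop because the tool drifted to (-120, 93). I recentre in small steps.

Request:
play_rows --moves '[[[0,0.007,0,0,0],[0,0.007,0,1.7,0],[0,0,0.006,0,0],[0,0,0.006,0,0],[0,0,0.005,0,0],[0.002,0,0,0,0],[0.002,0,0,0,0],[0.002,0,0,0,0],[0,0,0,0,0],[0,0,0,0,0]]]'

```text
time: 4.8
tool_pos: [0.5059, 0.2205, 0.205]
tool_rot: [2.233, 1.55, 0.587]
contact_force: [0.6, -0.0, 0.2]
opening: 0.0464
```

```bash
python3 - <<'E'
from cell import robot
from h import *
st(robot,(-105,75,200))
E
```

```text
t 4.8 hopper-frame mm [-104.4   75.6  205. ] jaw yaw err deg -0.11 tool x [ 0.017  0.011 -1.   ] F [ 0.6 -0.   0.2] open 46.4 q [0.27 0.4  1.5  0.01 1.22 0.34]
need tool mm [ 5.  -0.7  0.7]
```

Request:
play_rows --moves '[[[0,0.012,0,0,0],[-0.002,0.012,0,0,0],[-0.003,0.012,0,0,0],[-0.003,0.012,0,0,0],[-0.002,0.012,0,0,0],[0,0.012,0,0,0],[0.001,0.012,0,0,0],[0.002,0.012,0,0,0],[0.002,0.012,0,0,0],[0.002,0.008,0,0,0]]]'

```text
time: 5.8
tool_pos: [0.6211, 0.2141, 0.2103]
tool_rot: [2.542, 1.556, 0.9]
contact_force: [-1.5, -0.7, 0.6]
opening: 0.0457
```

```bash
python3 - <<'E'
from cell import robot
from h import *
st(robot,(31,75,203))
im=robot.read_camera("scene"); cv2.imwrite("pics/s3.png",cv2.resize(im[140:360,290:510,::-1],None,fx=2.7,fy=2.7))
E
```

```text
t 5.8 hopper-frame mm [ 11.   77.7 210.3] jaw yaw err deg 0.14 tool x [ 0.009  0.012 -1.   ] F [-1.5 -0.7  0.6] open 45.7 q [0.21 0.59 1.16 0.01 1.38 0.28]
need tool mm [ 7.5 19.9  2.8]
```

View pics/s3.png

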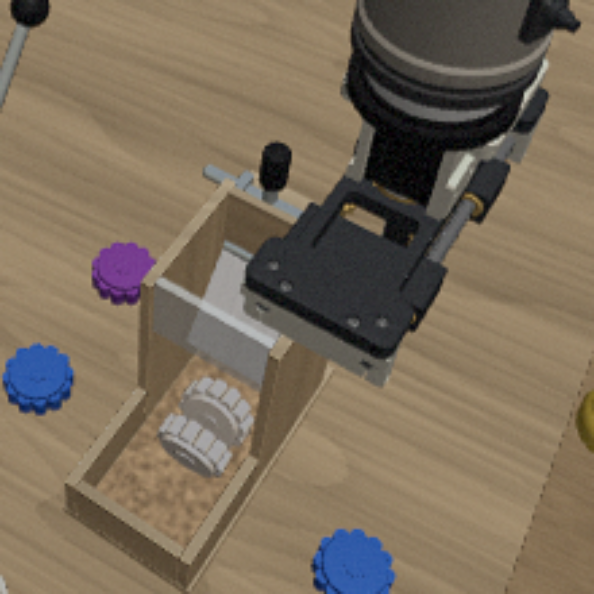

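Both white discs are already in the tray, at crop (215,405) and (195,445). I push on to the fully open stop.

Request:
play_rows --moves '[[[0.001,0.006,0.002,0,0],[0.001,0.005,0,0,0],[0.001,0.004,0,0,0],[0,0.003,0,0,0],[0,0.003,0,0,0],[0,0.003,0,0,0],[0,0.003,0,0,0],[0,0.002,0,0,0],[0,0.002,0,0,0],[0,0,0,0,0]]]'

```text
time: 6.85
tool_pos: [0.6401, 0.211, 0.2042]
tool_rot: [-1.826, 1.543, 2.819]
contact_force: [-0.6, -0.5, -1.0]
opening: 0.0459
```

```bash
python3 - <<'E'
from cell import robot
from h import *
st(robot,(31,75,203))
E
```

```text
t 6.85 hopper-frame mm [ 30.2  75.9 204.2] jaw yaw err deg 0.35 tool x [-0.027  0.009 -1.   ] F [-0.6 -0.5 -1. ] open 45.9 q [0.2  0.65 1.06 0.01 1.45 0.26]
need tool mm [1.2 0.8 0.9]
```

Request:
play_rows --moves '[[[0,0.003,0,0,0],[0,0.003,0,0,0],[0,0.003,0,0,0],[0,0.003,0,0,0],[0,0.003,0,0,0],[0,0.003,0,0,0],[0,0.003,0,0,0],[0,0.003,0,0,0],[0,0.003,0,0,0],[0,0.003,0,0,0]]]'

```text
time: 7.85
tool_pos: [0.6403, 0.2111, 0.2023]
tool_rot: [-1.53, 1.467, 3.123]
contact_force: [-14.0, -1.2, 4.1]
opening: 0.046
```

```bash
python3 - <<'E'
from cell import robot
from h import *
st(robot,(31,75,203))
for n in("wrist","scene"):
  im=robot.read_camera(n); cv2.imwrite(f"pics/{n}4.png",im[:,:,::-1])
E
```

```text
t 7.85 hopper-frame mm [ 30.3  76.1 202.3] jaw yaw err deg 0.8 tool x [-0.103  0.002 -0.995] F [-14.   -1.2   4.1] open 46.0 q [0.19 0.71 0.98 0.02 1.56 0.25]
need tool mm [-0.8  0.6  1.1]
```

View pics/wrist4.png

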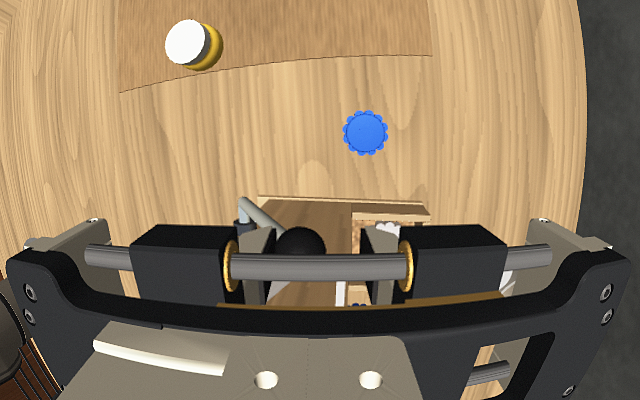

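View pics/scene4.png

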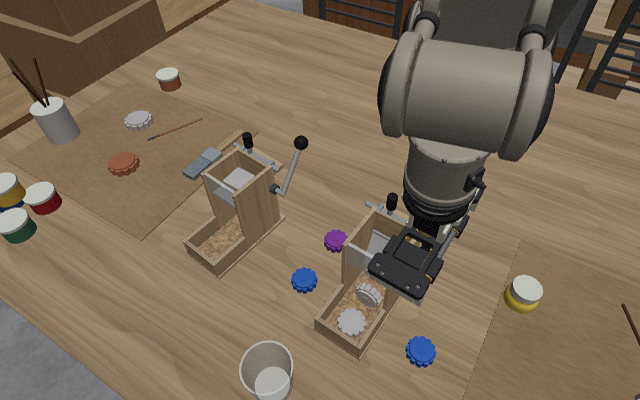

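The stop gave 14 N at knob x ≈ 22, so the lever is fully open and both discs show in the tray at (368,293) and (351,322). Now I swing it back, allowing for the 6° tool tilt.

Request:
play_rows --moves '[[[0.001,-0.012,0,0,0],[0.001,-0.012,0,0,0],[-0.001,-0.012,0,0,0],[-0.002,-0.012,0,0,0],[-0.002,-0.012,0,0,0],[-0.001,-0.012,0,0,0],[0.001,-0.012,0,0,0],[0.002,-0.012,0,0,0],[0.002,-0.012,0,0,0],[0.003,-0.012,0,0,0]]]'

```text
time: 8.95
tool_pos: [0.5363, 0.2186, 0.2204]
tool_rot: [-1.701, 1.521, 2.949]
contact_force: [2.2, 0.9, 1.7]
opening: 0.046
```

```bash
python3 - <<'E'
from cell import robot
from h import *
st(robot,(-114,75,203))
E
```

```text
t 8.95 hopper-frame mm [-73.9  76.  220.4] jaw yaw err deg 0.65 tool x [-0.049  0.009 -0.999] F [2.2 0.9 1.7] open 46.0 q [0.24 0.47 1.34 0.02 1.37 0.3 ]
need tool mm [ 19.3 -39.2   0.6]
```

Request:
play_rows --moves '[[[0.003,-0.006,0,0,0],[0.003,-0.006,0,0,0],[0.003,-0.006,0,0,0],[0.003,-0.006,0,0,0],[0.003,-0.006,0,0,0],[0.002,-0.005,0,0,0],[0.001,-0.004,0,0,0],[0,-0.003,0,0,0],[0,-0.003,0,0,0],[0,-0.003,0,0,0]]]'

```text
time: 9.95
tool_pos: [0.4957, 0.2214, 0.2042]
tool_rot: [-1.963, 1.546, 2.685]
contact_force: [15.1, 0.5, -9.6]
opening: 0.0461
```

```bash
python3 - <<'E'
from cell import robot
from h import *
st(robot,(-114,75,203))
E
```

```text
t 9.95 hopper-frame mm [-114.6   75.8  204.2] jaw yaw err deg 0.56 tool x [-0.022  0.011 -1.   ] F [15.1  0.5 -9.6] open 46.1 q [0.27 0.4  1.5  0.02 1.26 0.33]
need tool mm [1.2 0.6 0.8]
```

15 N at the shut stop. I centre the jaws off the ball, lift, then close the fingers for the bolt.

Request:
play_rows --moves '[[[0,0.005,0,0,0],[0,0.004,0,0,0],[-0.01,0,0,0,0],[-0.015,0,0,0,0],[-0.02,0,0,0,0],[-0.02,0,0,0,0],[-0.01,0,0,0,0],[-0.005,0,0.01,0,-1],[0,0.005,0.02,0,-1],[0,0.005,0.02,0,-1]]]' --grip_force 20

```text
time: 10.95
tool_pos: [0.5097, 0.1692, 0.288]
tool_rot: [-1.828, 1.538, 2.826]
contact_force: [0.4, -0.6, 0.1]
opening: 0.0265
```

```bash
python3 - <<'E'
from cell import robot
from h import *
st(robot,(-55,-60,270))
im=robot.read_camera("scene"); cv2.imwrite("pics/s5.png",cv2.resize(im[140:360,290:510,::-1],None,fx=2.7,fy=2.7))
im=robot.read_camera("top"); cv2.imwrite("pics/t5.png",cv2.resize(im[110:260,170:320,::-1],None,fx=4,fy=4))
E
```

```text
t 10.95 hopper-frame mm [-96.8  24.6 288. ] jaw yaw err deg 0.84 tool x [-0.031  0.01  -0.999] F [ 0.4 -0.6  0.1] open 26.5 q [0.17 0.34 1.36 0.02 1.47 0.23]
need tool mm [16.  41.1 85.4]
```

View pics/s5.png

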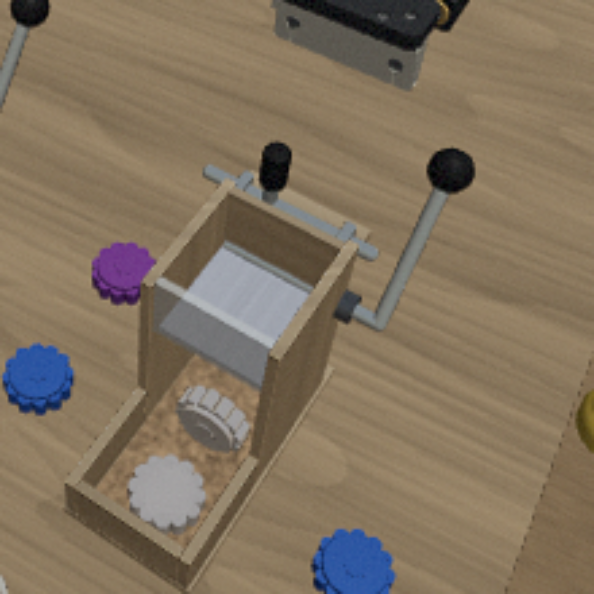

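The lever leans back to the robot with its knob at crop (450,170), as before. The floor is shut and the box empty, and both discs lie in the tray. Now the bolt.

Request:
play_rows --moves '[[[0,0.007,0.014,0,-1],[0,0.007,0.014,0,-1],[0,0.007,0.014,0,-1],[0,0.007,0.014,0,-1],[0,0.007,0.014,0,-1],[0,0.005,0.01,0,-1],[0,0,0.004,0,-1],[0,0,0,0,-1],[0,0,0,0,-1],[0,0,0,0,-1]]]'

```text
time: 12.05
tool_pos: [0.5455, 0.0759, 0.2841]
tool_rot: [-1.81, 1.533, 2.838]
contact_force: [-0.3, 0.4, 0.1]
opening: 0.0002
```

```bash
python3 - <<'E'
from cell import robot
from h import *
st(robot,(-55,-60,197))
E
```

```text
t 12.05 hopper-frame mm [-54.3 -65.8 284.1] jaw yaw err deg 0.57 tool x [-0.036  0.011 -0.999] F [-0.3  0.4  0.1] open 0.2 q [-0.01  0.37  1.32  0.01  1.49  0.06]
need tool mm [87.1  2.5 -5. ]
```

Request:
play_rows --moves '[[[0.015,0,0,0,-1],[0.015,0,0,0,-1],[0.015,0,0,0,-1],[0.015,0,0,0,-1],[0.01,0,0,0,-1],[0.005,0.001,0,0,-1],[0.002,0.001,0,0,-1],[0,0,0,0,-1],[0,0,0,0,-1],[0,0,0,0,-1]]]'

```text
time: 13.05
tool_pos: [0.5454, 0.0807, 0.2075]
tool_rot: [-1.9, 1.539, 2.754]
contact_force: [0.5, -0.0, 0.4]
opening: 0.0006
```

```bash
python3 - <<'E'
from cell import robot
from h import *
st(robot,(-55,-37,197))
im=robot.read_camera("top"); cv2.imwrite("pics/t6.png",cv2.resize(im[110:260,170:320,::-1],None,fx=4,fy=4))
E
```

```text
t 13.05 hopper-frame mm [-54.6 -61.  207.5] jaw yaw err deg 0.9 tool x [-0.029  0.012 -0.999] F [ 0.5 -0.   0.4] open 0.6 q [0.   0.42 1.46 0.01 1.29 0.06]
need tool mm [ 10.7   0.3 -23.8]
```

View pics/t6.png

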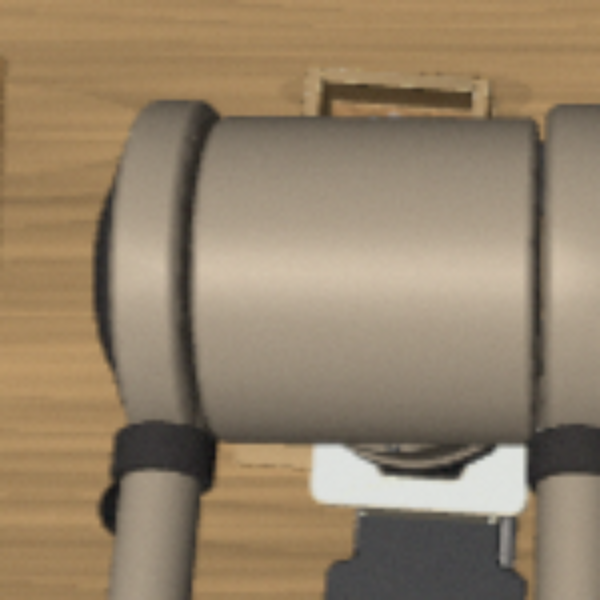

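Request:
play_rows --moves '[[[0.004,0,0,0,-1],[0.004,0,0,0,-1],[0.002,0,0,0,-1],[0,0,-0.008,0,-1],[0,0,-0.008,0,-1],[0,0,-0.006,0,-1],[0,0,-0.006,0,-1],[0,0,-0.006,0,-1],[0,0,-0.006,0,-1],[0,0,-0.006,0,-1]]]'

```text
time: 14.1
tool_pos: [0.5485, 0.1297, 0.1975]
tool_rot: [-1.864, 1.541, 2.789]
contact_force: [-0.3, -1.6, -0.7]
opening: 0.0005
```

```bash
python3 - <<'E'
from cell import robot
from h import *
st(robot,(-55,-3.5,197))
im=robot.read_camera("scene"); cv2.imwrite("pics/s7.png",cv2.resize(im[140:360,290:510,::-1],None,fx=2.7,fy=2.7))
E
```

```text
t 14.1 hopper-frame mm [-55.2 -11.9 197.5] jaw yaw err deg 0.86 tool x [-0.028  0.01  -1.   ] F [-0.3 -1.6 -0.7] open 0.5 q [0.09 0.45 1.44 0.01 1.28 0.14]
need tool mm [ 0.5  0.4 -8.4]
```

View pics/s7.png

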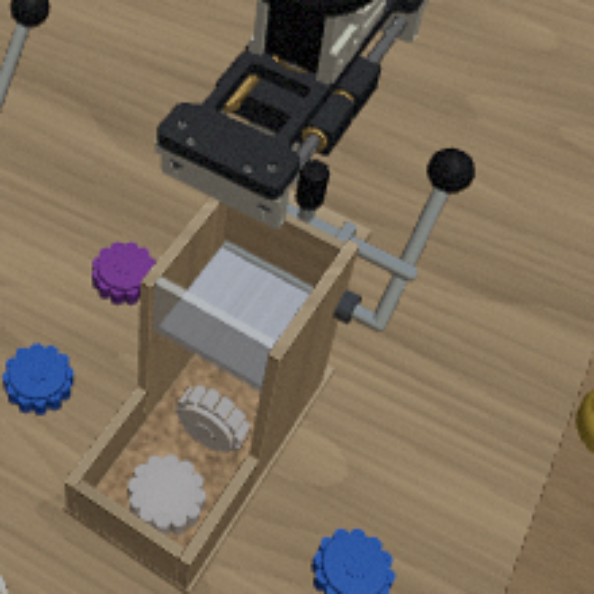

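The bolt knob is now at crop (313,185), the rod tip is reaching across the lever, and the push takes 1.6 N. I continue to the stop.

Request:
play_rows --moves '[[[0,0,-0.003,0,-1],[0,0,-0.003,0,-1],[0,0,-0.003,0,-1],[0,0,-0.003,0,-1],[0,0,-0.003,0,-1],[0,0,-0.003,0,-1],[0,0,-0.003,0,-1],[0,0,-0.003,0,-1],[0,0,-0.003,0,-1],[0,0,-0.003,0,-1]]]'

```text
time: 15.15
tool_pos: [0.5488, 0.1366, 0.198]
tool_rot: [-0.753, 1.521, -2.39]
contact_force: [-1.2, -11.9, 2.4]
opening: 0.0006
```

```bash
python3 - <<'E'
from cell import robot
from h import *
st(robot,(-55,-3.5,197))
E
```

```text
t 15.15 hopper-frame mm [-55.4  -5.  198. ] jaw yaw err deg 0.4 tool x [-0.037 -0.034 -0.999] F [ -1.2 -11.9   2.4] open 0.6 q [ 0.13  0.47  1.41 -0.03  1.3   0.2 ]
need tool mm [ 0.9  0.4 -1.5]
```

Request:
play_rows --moves '[[[0,0,-0.004,0,-1],[0,0,-0.004,0,-1],[0,0,-0.004,0,-1],[0,0,-0.004,0,-1],[0,0,0.005,0,-1],[0,0,0.01,0,-1],[0,0,0.015,0,-1],[0,0,0.01,0,-1],[0,0,0,0,-1],[-0.01,0,0,0,-1]]]'

```text
time: 16.15
tool_pos: [0.5452, 0.0941, 0.2108]
tool_rot: [-0.567, 1.495, -2.212]
contact_force: [-0.0, -0.3, 1.4]
opening: 0.0008
```

Request:
play_rows --moves '[[[-0.02,0,0,0,-1],[-0.03,0,0,0,-1],[-0.03,-0.02,0.01,0,-1],[-0.01,-0.03,0.02,0,-1],[0,-0.03,0.02,0,-1],[0,-0.03,0.02,0,-1],[0,-0.03,0.01,0,-1],[0,-0.02,0,0,-1],[0,0,0,0,-1],[0,0,0,0,-1]]]'

```text
time: 17.15
tool_pos: [0.3805, 0.0334, 0.324]
tool_rot: [-0.426, 1.504, -2.067]
contact_force: [0.2, -0.5, -0.2]
opening: 0.0006
```

```bash
python3 - <<'E'
from cell import robot
from h import *
st(robot,(-55,-3.5,197))
im=robot.read_camera("scene"); cv2.imwrite("pics/s8.png",im[:,:,::-1]); cv2.imwrite("pics/s8c.png",cv2.resize(im[180:360,305:475,::-1],None,fx=3.3,fy=3.3,interpolation=cv2.INTER_CUBIC))
im=robot.read_camera("top"); cv2.imwrite("pics/t8.png",im[:,:,::-1]); cv2.imwrite("pics/t8c.png",cv2.resize(im[120:250,180:300,::-1],None,fx=4.5,fy=4.5,interpolation=cv2.INTER_CUBIC))
p=np.load("hp.npy");ct,cs=robot.get_calibration("top"),robot.get_calibration("scene")
for b in(10,15):print(b,"top crop",(proj(ct,T(p,np.array([[-.055,b/1000,.215]])))-[180,120])*4.5+1.75,"scene crop",(proj(cs,T(p,np.array([[-.055,b/1000,.2]])))-[305,180])*3.3+1.15)
E
```

```text
t 17.15 hopper-frame mm [-215.6 -120.2  324. ] jaw yaw err deg 0.15 tool x [-0.032 -0.059 -0.998] F [ 0.2 -0.5 -0.2] open 0.6 q [-0.06  0.03  1.65 -0.06  1.49  0.01]
need tool mm [ 115.2  164.4 -123.5]
10 top crop [[287.18437344 409.48049759]] scene crop [[335.17451772  96.31471972]]
15 top crop [[274.01084978 408.46040568]] scene crop [[344.06475801 100.71164091]]
```

View pics/s8c.png

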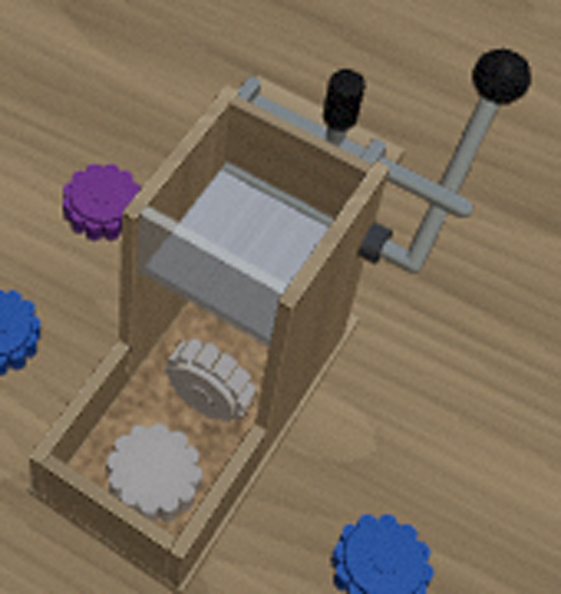

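View pics/t8c.png

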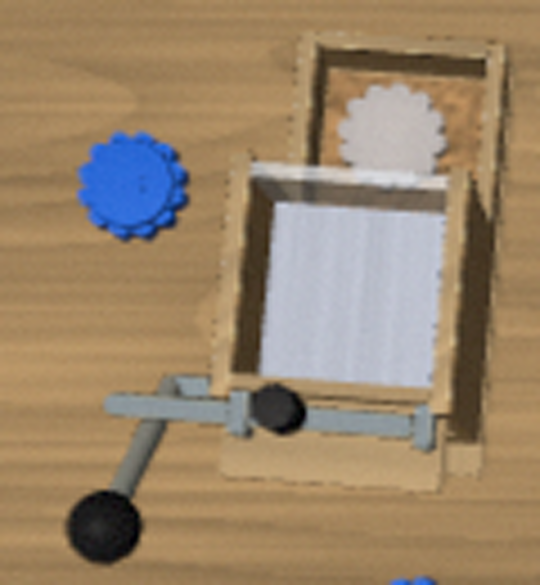

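View pics/s8.png

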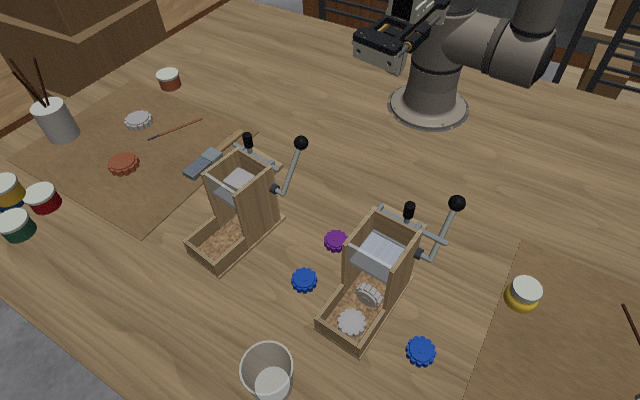

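The bolt knob sits at top crop (277,408) and scene crop (344,99), which gives y ≈ 14–15 mm, so it is home. The lever knob is at (104,526) / (502,76), exactly where it started, so the door is shut. The discs are in the tray, and the twin is unchanged with its lever knob at (301,143).

```bash
python3 - <<'E'
from cell import robot
print(robot.hand_in())
E
```

```text
the job is handed in; nothing more can be done
None
```

The job is done and handed in at about 17.3 s of the 48 s. I used the round-blank hopper's lever to open its trap-door fully, and both white blanks fell into the tray. I then swung the lever back to shut and pushed the bolt home across it.

**Last checks:**
- **Door:** the push met about 14 N at the open stop and about 15 N at the shut stop. The lever knob is back at its starting pixels in both views.
- **Bolt:** the push met about 12 N at the stop, and I pushed once more after that. The cameras put the bolt knob at y ≈ 14–15 mm, against 15 mm for fully home. At that stop the tool read 1.5 mm short of the expected position. I put this down to a slight tool tilt.
- **Blanks:** both are in the tray. One stands on edge, leaning.
- **Other hopper:** its lever is where it started and it is still shut.
- **Arm:** it was clear of everything when I handed in.

**One mishap:** while lowering the jaws, one finger brushed the lever ball at about 9.5 N, pressing it towards shut. I recentred before opening, and nothing moved.

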